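# Rest the charger and park its power pack

## Robot

A 6-joint arm with a two-finger parallel gripper is mounted at the origin on the work surface. World frame = base frame: x ahead of the robot, y to its left, z up, the work surface at z = 0. Lengths are in mm, angles in rad, forces in N, time in s.
With the tool pointing down it reaches from about 350 to 925 mm from the base axis. Payload 6.4 kg.
Tool frame: the origin (TCP) lies midway between the tips of the shut fingers; the grasp point (between the pads) lies 19 mm behind it (env.grip_point_offset is the distance from the TCP to the grasp point, in mm); z points along the fingers, y is the line along which they close (so a half turn about z gives the same grasp; the last joint's range is limited). The gripper opens to 94 mm and grips with 3 to 60 N. Pads are 16 mm wide; open, the fingers measure 119 mm over their backs; the gripper's body (75 mm by 177 mm) begins 78 mm behind the grasp point.
Start: joints at [1.033, 0.245, 1.558, -0, 1.339, -0.174], TCP at [231.286, 607.471, 205.455] pointing down, gripper open.
Joint ranges: [-3.13, 3.13], [-1.02, 2.26], [0.13, 2.54], [-0.95, 4.09], [0.21, 2.88], [-2.74, 2.74]. Speed limits (rad/s): [2.57, 2.57, 3.14, 3.14, 3.14, 3.14].

## Interface

Orientations are given as a unit quaternion [x, y, z, w].
In Python, from rig import sensors, cams, finish_job, env gives the robot as it stands.
- The arm moves only by the tool jog_arm, never from a script. Its argument "motion" is a list of rows, each a list of 3 entries, a list of its own where there are three numbers: the shift along the world's x, y, z in mm, then the turn, a rotation vector about the world's x, y, z in rad, then the opening, from -1 (shut) to 1 (fully open). In form: [[[tx, ty, tz], [ax, ay, az], claw], ...]. A call has 1 to 5 rows; each row shifts and turns the commanded pose from where the row before left it; what a row does not reach is not made up. A row lasts 1/8 s, in which the tool goes at most 62.5 mm and 10.7 degrees, less where a joint would pass 70% of its speed; a pose out of reach is approached as far as the arm can. A call with a gripper value outside its range is refused whole. The fingers move at their own pace and stop on an object; "grip_force" is the grip in N (left out, the last holds). Time passes only in rows, so rows that do not move let the fingers close. It gives the time, the measured TCP pose, the force, the opening and the grip force at its end, in the units of the state.
- sensors.sense(): the state, without advancing time (a new reading comes with each control period).
- cams.get_image(name): name is "scene" or "top"; returns the picture (480x640x3 uint8, blue, green, red); there is no depth.
- cams.calibration(name): a dict with "vertical_fov" (degrees; the focal length in pixels is half the picture's height over the tangent of half this angle, whatever the lens; pixels are square), "cx", "cy" (the principal point, pixels), "dist" ([k1, k2, p1, p2, k3] as OpenCV has them; the pictures are not rectified), "cam_to_world" (4x4, takes a point from camera to world coordinates). Camera axes: x right, y up, looking along -z (the intrinsics and any distortion apply to the point x, -y, -z); pixel columns grow to the right and rows downward; lengths in mm; the calibration is good to about 2 mm. A picture is of the moment at which its call begins. calibration takes no time and is no camera call.
- finish_job(): hands the job in; it is judged then, once.
The state is a dict: "t": time; "joint_positions": joint angles; "qvel": joint speeds; "joint_efforts": joint torques, N m; "eef_pos": TCP position; "eef_rot": TCP orientation; "contact_force": force on the tool from outside, world axes, zero at the start; "moment": the same for the moment, N m; "gripper_width": finger opening in mm; "gripper_force": force on a finger pad.
Only numpy, scipy, OpenCV 4.12 (cv2) and the standard library are available. Lean on these libraries where they do the work, as an engineer would, in place of code of your own. Each camera call takes 0.05 s, during which the arm holds its last target. There are 200 camera calls.

## Task

Put the battery charger to rest for the night: first, with the pack still plugged in, turn the dial on the control box back until its pointer stands on the one long mark. Then pull the power pack by its handle out of the socket, past the sprung latch that holds it, and along its bay until the sprung roller on the side clicks into the pack's notch; let go and leave it held there, and leave the other things on the bench where they are.

Things in the scene. Friction and masses are not known exactly. Their poses are not given: they have to be found in the camera images.
- bay: Charging bay, fixed to the bench at any place and yaw: grey base 300 x 200 x 30 mm; origin at the centre of its underside, +x from the open front end to the socket tower, z up. The deck is 30 mm above the bench. Aluminium rails at y = +-39 to 56 mm, top 46 mm above the bench, from x = -145 to +83 mm, hold the pack down by its foot: it can only slide along x.
- socket_mouth (a point): Middle of the socket's mouth in the front face of the black socket tower (100 mm high and wide, from x = 85 to 150 mm in the bay's frame).
- latch_place (a point): The latch on the bay's -y side: a sprung roller, 16 mm across, that bears in front of a rib on the plugged-in pack. Pulling the pack out takes about 8 to 18 N in the first 12 mm of travel; then it is free of the latch.
- catch_track (a point): Middle of the track of the catch on the bay's +y side. The catch, a sprung roller on a dark steel block with a round clamp knob on top (86 and 102 mm above the bench), has been clamped up to 16 mm to either side of here along the bay's x. Where is not measured: see it or feel it. It cannot be shifted by hand.
- pack: Black power pack, about 0.55 kg (varies), 100 (x) x 84 (y) x 58 (z) mm, in the bay, axes parallel to the bay's. Origin at the centre of its underside, on the deck. Plugged in it stands at x = +33 mm in the bay's frame; it is pulled along the bay's -x. Its plug tongue, at the +x end, is clear of the socket after 33 mm of travel. Slippery nylon: it slides with 3 to 9 N once free of the latch.
- pack_notch (a point): The notch in the pack's +y side, 25 mm in +x from its origin. After 44 to 74 mm of travel (wherever the catch was clamped) the catch's roller, which rides on the pack's side till then, drops in. Soon after, the steep far flank resists with 6 to 10 N above the even sliding force of the ride; pulling on drags the pack over it. Let go on this flank, the pack is drawn back into the notch.
- pack_handle (a point): Middle of the pack's steel handle bar, 10 mm thick and 68 mm long along y, 92 mm from the pack's origin towards -x and 24 mm above its underside (54 mm above the bench). Between the bar and the pack's front face is an opening 37 mm (x) by 58 mm (y), open from above, the deck 24 mm below the bar's centre; closed fingers fit in to hook the bar.
- catch (a joint): How far the catch's roller is pressed in (m): about 0.006 to 0.008 while it rides on the pack's side (as at the start), 0.0015 to 0.004 when it sits in the notch, 0 when no pack is beside it.
- control_box: Grey control box 150 x 160 x 60 mm, fixed to the bench at any place and yaw, to the left or right of the bay; origin at the centre of its underside. On its top a dial with a round scale of twelve marks, 30 degrees apart; the one long, broad mark is the rest mark, towards the box's -x.
- dial (a joint): Angle of the dial (rad): 0 when its pointer is on the long rest mark, growing clockwise seen from above; it starts at 1.7 to 4.0 and is turned back anticlockwise to 0. It turns freely past the mark to -0.7, stays where it is left (0.05 N m friction), and has no click at the mark.
- dial_grip (a point): On the dial's axis, 87.5 mm above the bench, at the height to grip. The dial is a black disc 64 mm across (top 71.5 mm above the bench) with an upright grip bar 56 mm long, 14 mm thick, top 99.5 mm above the bench.
- dial_pointer (a point): Tip of the dial's pointer, a small white nub with a white line at one end of the grip bar, 36 mm from the axis; the bar lies along the line from the axis to it.
- rest_mark (a point): The long rest mark on the scale of the control box, 44 mm from the dial's axis.
- mug: white ceramic mug, 80 mm across, 90 mm high, stands well to one side; leave it alone. Origin at the centre of its underside.
- glue: white glue bottle, 60 mm across, 160 mm high, stands well to one side; leave it alone. Origin at the centre of its underside.
- screwdriver: screwdriver 200 mm long lying near the robot; leave it alone. Origin at the centre of its underside.
- offcut: wooden offcut 50 x 130 x 30 mm lying near the robot; leave it alone. Origin at the centre of its underside.
- tape: roll of paper tape lying flat, 90 mm across, 25 mm high, between the bay and the control box on the robot's side; leave it alone. Origin at the centre of its underside.
- sanding_block: cork sanding block 60 x 100 x 35 mm, just behind the control box; leave it alone. Origin at the centre of its underside.
There are look-alikes about, which are no part of the job. Leave any red look-alike of the control_box alone.

How it is judged:
By the outcome, as a careful person would: the job done as asked, in the order asked, and still so for the second after the job is handed in, with the robot touching nothing.
It also fails if it takes over 67 s, if anything falls off the work surface, if the arm or the gripper's body presses on something with over 40 N, if the wrist force passes 120 N, or if a joint passes its speed limit or range.

## Working session

There is one attempt and no reset: what is moved stays moved. The work goes in short steps, Python scripts to look and compute and a tool call to move; the robot and the scene stay as the last step left them, time stands still between calls to the robot, and variables do not carry over. Pictures are saved under pics/ and viewed, at most 10 in all, crops included, and the job is handed in when it is done.

Besides the shell and the picture viewer there is one more tool, called after "Emit:" by a JSON object that holds its "op" and its "data". jog_arm: Moves the arm, as the interface text tells. Its arguments: {"type":"object","properties":{"motion":{"type":"array"},"grip_force":{"type":"number"}},"required":["motion"]}

```bash
mkdir -p pics; cat > h.py <<'E'
import numpy as np, cv2
from rig import sensors, cams, finish_job, env
def cal(n):
    c=cams.calibration(n); f=240/np.tan(np.radians(c["vertical_fov"])/2)
    K=np.array([[f,0,c["cx"]],[0,f,c["cy"]],[0,0,1.]]); return K,np.array(c["dist"],float),np.array(c["cam_to_world"])
def ray(n,uv):
    K,d,T=cal(n); p=cv2.undistortPoints(np.array(uv,float).reshape(-1,1,2),K,d).reshape(-1,2)
    D=np.c_[p[:,0],-p[:,1],-np.ones(len(p))]@T[:3,:3].T; return T[:3,3],D
def onz(n,uv,z):
    o,D=ray(n,uv); return o+D*((z-o[2])/D[:,2])[:,None]
def proj(n,P):
    K,d,T=cal(n); q=(np.array(P,float).reshape(-1,3)-T[:3,3])@T[:3,:3]
    q=q*[1,-1,-1]; return cv2.projectPoints(q,np.zeros(3),np.zeros(3),K,d)[0].reshape(-1,2)
E
python3 - <<'E'
from h import *
for n in("top","scene"):
    cv2.imwrite(f"pics/{n}0.png",cams.get_image(n)); K,d,T=cal(n); print(n,K[0,0],d,T.round(2).tolist())
s=sensors.sense(); print({k:s[k] for k in("t","eef_pos","eef_rot","gripper_width","contact_force")},env.grip_point_offset)
E
```

```text
top 606.9956085908854 [-0.1276032  0.         0.         0.         0.       ] [[0.0, 0.99, -0.12, 345.59], [-1.0, 0.0, -0.01, 15.29], [-0.01, 0.12, 0.99, 1556.78], [0.0, 0.0, 0.0, 1.0]]
scene 604.891301737672 [0.05655517 0.         0.         0.         0.        ] [[-0.46, -0.54, 0.71, 1577.84], [0.89, -0.27, 0.37, 565.89], [-0.01, 0.8, 0.61, 1009.81], [0.0, 0.0, 0.0, 1.0]]
{'t': 0.1, 'eef_pos': array([231.01320421, 606.98877878, 204.4761734 ]), 'eef_rot': array([ 1.80903739e-01,  9.83500428e-01, -8.13842205e-04, -2.87646563e-04]), 'gripper_width': 93.93742109214385, 'contact_force': array([0.13945328, 0.21382654, 0.27408828])} 18.8
```

View pics/top0.png

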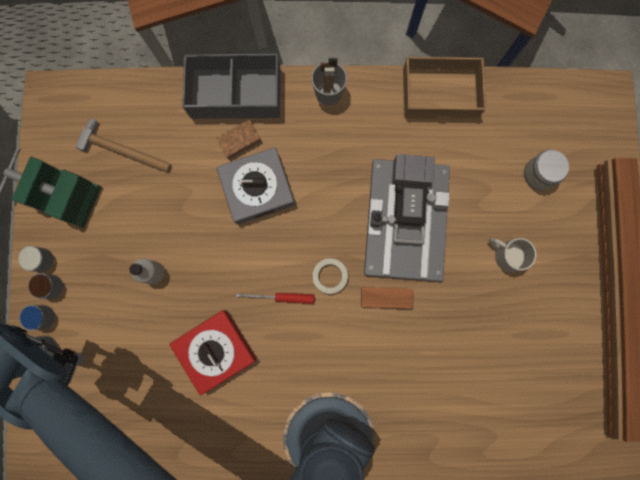

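View pics/scene0.png

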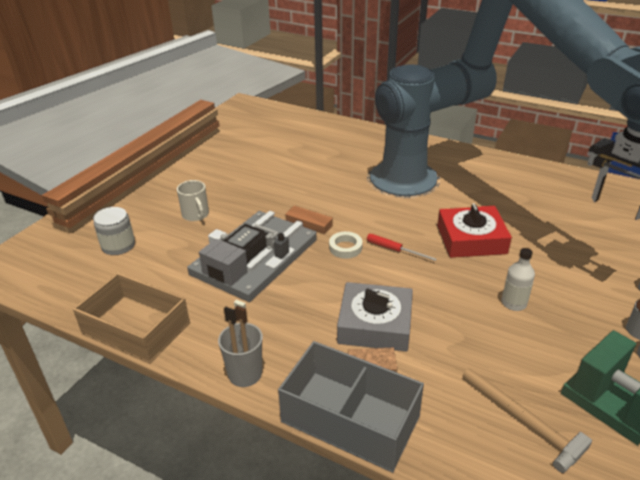

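The top view shows the real grey control box with its dial at about (254,184) and the bay at (408,218), with its socket tower at the top. The pack's handle is at about (409,240), the dark catch block with its knob at (376,218) and the latch at (438,200). Things that could be mistaken for the dial box: the red box at (212,352), which is the look-alike to leave alone, and the grey tray at (232,87), which has no dial. I choose the grey box at (254,184). The scene view agrees: grey dial at (376,303), red one at (474,220).

```bash
python3 - <<'E'
from h import *
t=cv2.imread("pics/top0.png"); 
a=cv2.resize(t[140:230,205:305],None,fx=6,fy=6,interpolation=cv2.INTER_CUBIC)[:, :]
cv2.imwrite("pics/c1.png",a)
b=cv2.resize(t[145:290,355:460],None,fx=4,fy=4,interpolation=cv2.INTER_CUBIC)
cv2.imwrite("pics/c2.png",b)
# dial disc: white scale ring
g=cv2.cvtColor(t,cv2.COLOR_BGR2GRAY)
m=((g>150)*255).astype(np.uint8); m[:140]=0;m[230:]=0;m[:,:220]=0;m[:,290:]=0
c=max(cv2.findContours(m,cv2.RETR_EXTERNAL,cv2.CHAIN_APPROX_NONE)[0],key=len)
e=cv2.fitEllipse(c); print("ring",e, onz("top",[e[0]],60.5), "bench dia",e[1])
h=cv2.cvtColor(t,cv2.COLOR_BGR2HSV)
E
```

```text
ring ((254.07032775878906, 183.65867614746094), (42.787166595458984, 43.989139556884766), 66.45321655273438) [[641.00780993 187.72966677  60.5       ]] bench dia (42.787166595458984, 43.989139556884766)
```

View pics/c1.png

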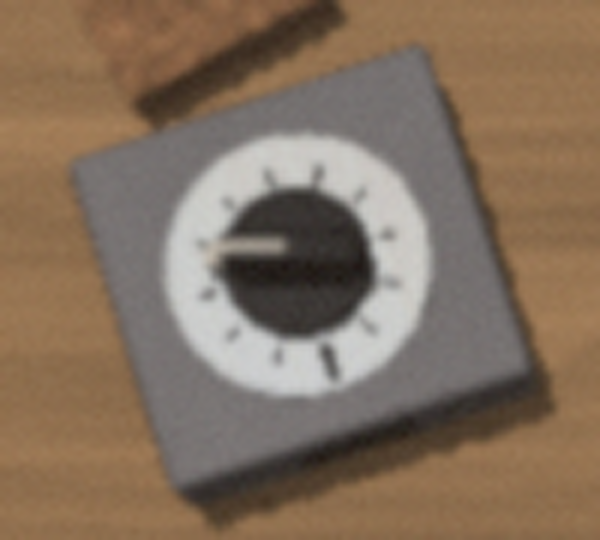

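View pics/c2.png

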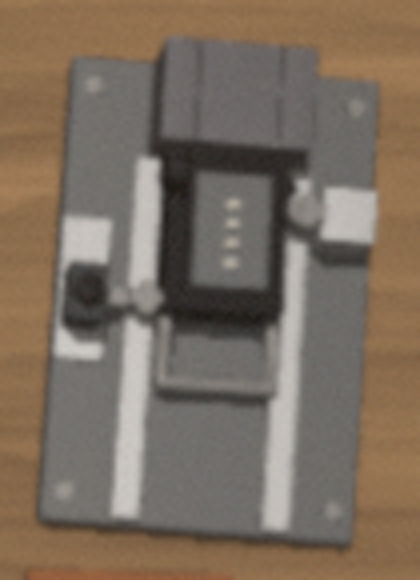

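Crop 1: grey box, white scale, pointer line along the grip bar's top ending at crop (213,247), and the one long mark at crop (330,363), so the choice is right. Crop 2: bay with corner screws at crop (95,84), (357,107), (334,510) and (64,490), handle bar at about (215,387), catch roller at (147,297) and knob at (88,285).

```bash
cat > dial.py <<'E'
from h import *
def axis_mark(t):
    g=cv2.cvtColor(t,cv2.COLOR_BGR2GRAY).astype(float)
    return g
def dialang(t,C,verbose=1):
    # resample scale plane polar (z=61) and bar-top plane (z=99.5)
    g=cv2.cvtColor(t,cv2.COLOR_BGR2GRAY).astype(np.float32)
    th=np.radians(np.arange(0,360,1))
    def pol(r,z):
        P=np.c_[C[0]+r*np.cos(th),C[1]+r*np.sin(th),np.full(360,z)]
        uv=proj("top",P).astype(np.float32); return cv2.remap(g,uv[:,0].copy(),uv[:,1].copy(),cv2.INTER_LINEAR).ravel()
    return pol
E
python3 - <<'E'
from dial import *
t=cv2.imread("pics/top0.png"); C=onz("top",[[254.07,183.66]],61)[0]; print("C",C)
pol=dialang(t,C)
g=np.mean([pol(r,61) for r in(44,46,48,50,52)],0); 
w=np.clip(g.max()*0.85-g,0,None)
print("dark peaks outer", [(i,round(g[i])) for i in range(0,360,3) if g[i]<np.median(g)-25])
# pointer line blob
h=cv2.cvtColor(t,cv2.COLOR_BGR2HSV).astype(int)
G=cv2.cvtColor(t,cv2.COLOR_BGR2GRAY)
# line in crop
u=np.array([[205+213/6,140+247/6],[205+287/6,140+245/6]]); 
L=onz("top",u,99.5); print("line",L,"rel",L-C, np.degrees(np.arctan2(L[:,1]-C[1],L[:,0]-C[0])))
d=L[0]-L[1]; print("line dir",np.degrees(np.arctan2(d[1],d[0])))
M=onz("top",[[205+330/6,140+363/6]],61)[0]-C; print("mark",np.hypot(*M[:2]),np.degrees(np.arctan2(M[1],M[0])))
# box corners z=60
k=onz("top",np.array([[420,45],[530,370],[182,490],[75,160]])/6+[205,140],60); print(k,k.mean(0),np.degrees(np.arctan2(*(k[0]-k[1])[[1,0]])),np.linalg.norm(np.diff(k,axis=0),axis=1))
# bay
s=onz("top",np.array([[95,84],[357,107],[334,510],[64,490]])/4+[355,145],31); c=s.mean(0)
print("screws",s,c,"yaw",np.degrees(np.arctan2(*((s[0]-s[3])+(s[1]-s[2]))[[1,0]])),np.linalg.norm(np.diff(s,axis=0),axis=1))
for nm,p,z in[("handle",(215,387),59),("handleL",(160,385),59),("handleR",(272,392),59),("knob",(88,285),102),("roller",(147,297),80),("latch",(305,208),80),("towfront",(232,145),100)]:
    print(nm,onz("top",np.array([p])/4+[355,145],z)[0].round(1))
E
```

```text
C [640.90571017 187.67281622  61.        ]
dark peaks outer [(195, 167), (198, 126), (201, 136)]
line [[639.61758154 216.72980337  99.5       ]
 [640.36080421 186.38762668  99.5       ]] rel [[-1.28812863 29.05698715 38.5       ]
 [-0.54490597 -1.28518954 38.5       ]] [  92.53832383 -112.97640032]
line dir 91.40316263010375
mark 45.6422046893283 -160.08392650791868
[[734.31584788 136.12334294  60.        ]
 [595.11442345  88.67307821  60.        ]
 [544.72562156 233.30939897  60.        ]
 [685.18467779 281.47040503  60.        ]] [639.83514267 184.89405629  60.        ] 18.822952428709733 [147.06652979 153.16232121 148.48646061]
screws [[ 692.85690495 -128.75822342   31.        ]
 [ 678.30011207 -297.77857488   31.        ]
 [ 419.35452976 -276.70324604   31.        ]
 [ 432.28819805 -106.20337723   31.        ]] [ 555.69993621 -202.36085539   31.        ] yaw -4.800584951784991 [169.64604159 259.80181694 170.98972203]
handle [ 494.5 -198.5   59. ]
handleL [ 495.8 -164.2   59. ]
handleR [ 491.4 -234.    59. ]
knob [ 552.3 -116.2  102. ]
roller [ 548.  -154.5   80. ]
latch [ 603.7 -253.4   80. ]
towfront [ 639.2 -205.8  100. ]
```

Emit:
{"op": "jog_arm", "data": {"motion": [[[0, 0, 40], [0, 0, 0], 1], [[36, -38, 10], [0, 0, -0.17], 1], [[36, -38, 0], [0, 0, -0.17], 1], [[36, -38, 0], [0, 0, -0.17], 1], [[36, -38, 0], [0, 0, -0.17], 1]], "grip_force": 15}}

```text
t: 0.72
eef_pos: [376.0, 454.0, 255.0]
eef_rot: [0.501, 0.866, -0.0, -0.0]
contact_force: [-0.2, 0.0, -0.1]
gripper_width: 94.3
gripper_force: 0.0
```

Emit:
{"op": "jog_arm", "data": {"motion": [[[36, -38, 0], [0, 0, -0.17], 1], [[36, -38, 0], [0, 0, -0.17], 1], [[36, -38, 0], [0, 0, -0.153], 1], [[36, -38, 0], [0, 0, 0], 1], [[36, -38, 0], [0, 0, 0], 1]]}}

```text
t: 1.35
eef_pos: [556.0, 264.0, 255.0]
eef_rot: [0.695, 0.719, -0.0, -0.0]
contact_force: [0.1, 1.0, 0.3]
gripper_width: 94.2
gripper_force: 0.0
```

```bash
python3 - <<'E'
from h import *
t=cv2.imread("pics/scene0.png"); a=cv2.resize(t[195:300,180:330],None,fx=5,fy=5,interpolation=cv2.INTER_CUBIC); cv2.imwrite("pics/c3.png",a)
g=cv2.cvtColor(t,cv2.COLOR_BGR2GRAY)
m=((g>150)*255).astype(np.uint8); m[:270]=0;m[340:]=0;m[:,:330]=0;m[:,:330]=0;m[:,420:]=0
c=max(cv2.findContours(m,cv2.RETR_EXTERNAL,cv2.CHAIN_APPROX_NONE)[0],key=len)
e=cv2.fitEllipse(cv2.convexHull(c)); print(e, onz("scene",[e[0]],61), proj("scene",[[640.9,187.7,61]]))
s=sensors.sense(); print(s["t"],s["eef_pos"],s["eef_rot"],s["joint_positions"])
E
```

```text
((356.985107421875, 298.4359436035156), (72.78726196289062, 139.1021270751953), 72.35845947265625) [[638.31826221 141.6286553   61.        ]] [[374.85967172 305.40380833]]
1.35 [556.02799991 264.01119982 254.99537132] [ 6.95017534e-01  7.18992690e-01 -2.91996961e-04 -2.29813043e-04] [2.59286335e-01 1.29022844e-01 1.59960663e+00 9.28559805e-05
 1.41370067e+00 2.25364156e-01]
```

View pics/c3.png

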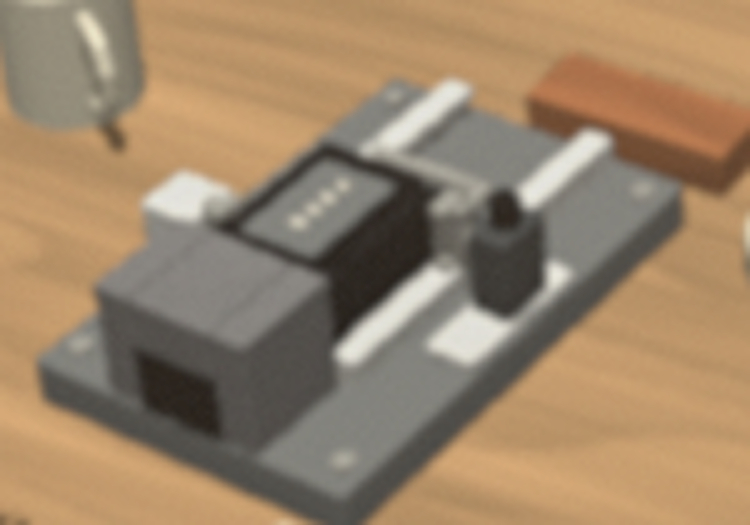

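The scene crop shows the same bay, with screws at crop (395,93), (643,190), (343,460) and (82,343), the catch block at (507,250) and the handle bar at about (440,172). The scene ring fit failed because the lit box top leaked in. By eye the ring centre is at about (376,306) and my dial point projects to (375,305), which agrees.

Emit:
{"op": "jog_arm", "data": {"motion": [[[42, -38, 0], [0, 0, 0], 1], [[43, -38, 0], [0, 0, 0], 1], [[0, 0, -60], [0, 0, 0], 1], [[0, 0, -60], [0, 0, 0], 1], [[0, 0, -30], [0, 0, 0], 1]]}}

```text
t: 1.98
eef_pos: [637.6, 188.8, 100.4]
eef_rot: [0.695, 0.719, -0.003, -0.002]
contact_force: [-0.2, -0.7, 0.6]
gripper_width: 93.9
gripper_force: 0.0
```

Emit:
{"op": "jog_arm", "data": {"motion": [[[0, 0, -20], [0, 0, 0], 1], [[0, 0, -10], [0, 0, 0], 1], [[0, 0, 0], [0, 0, 0], 0.3], [[0, 0, 0], [0, 0, 0], -0.3], [[0, 0, 0], [0, 0, 0], -0.5]], "grip_force": 8}}

```text
t: 2.6
eef_pos: [641.1, 189.6, 76.9]
eef_rot: [0.695, 0.719, 0.001, 0.001]
contact_force: [-0.2, -0.0, -0.5]
gripper_width: 67.4
gripper_force: 0.0
```

```bash
python3 - <<'E'
from h import *
s=onz("scene",np.array([[643,190],[395,93],[82,343],[343,460]])/5+[180,195],31); c=s.mean(0)
print("screws",s.round(1),c)
for nm,p,z in[("knob",(503,203),102),("handle",(425,168),59)]: print(nm,onz("scene",np.array([p])/5+[180,195],z)[0].round(1))
# predicted points in bay frame from yaw -4.8, origin (555.7,-202.4)
a=np.radians(-4.8);R=np.array([[np.cos(a),-np.sin(a)],[np.sin(a),np.cos(a)]])
print("handle pred",R@[33-92,0]+[555.7,-202.4],"front dir -x",-R[:,0])
E
```

```text
screws [[ 431.7 -101.2   31. ]
 [ 414.2 -272.2   31. ]
 [ 675.7 -292.6   31. ]
 [ 690.9 -124.2   31. ]] [ 553.15948301 -197.56075828   31.        ]
knob [ 556.3 -110.2  102. ]
handle [ 499.8 -195.6   59. ]
handle pred [ 496.9069213  -197.46300724] front dir -x [-0.99649286  0.08367784]
```

Emit:
{"op": "jog_arm", "data": {"motion": [[[0, 0, 0], [0, 0, 0], -0.8], [[0, 0, 0], [0, 0, 0], -1], [[0, 0, 0], [0, 0, 0], -1], [[0, 0, 0], [0, 0, 0], -1], [[0, 0, 0], [0, 0, 0], -1]]}}

```text
t: 3.22
eef_pos: [640.3, 189.5, 75.4]
eef_rot: [0.695, 0.719, -0.0, -0.0]
contact_force: [0.1, -0.2, 0.4]
gripper_width: 17.8
gripper_force: 0.0
```

Emit:
{"op": "jog_arm", "data": {"motion": [[[0, 0, 0], [0, 0, 0], -1], [[0, 0, 0], [0, 0, 0], -1], [[0, 0, 0], [0, 0, 0], -1]]}}

```text
t: 3.6
eef_pos: [639.9, 189.5, 75.4]
eef_rot: [0.695, 0.719, -0.0, -0.0]
contact_force: [-2.3, 0.5, 1.1]
gripper_width: 13.7
gripper_force: 7.9
```

Emit:
{"op": "jog_arm", "data": {"motion": [[[-0.5, 0, 0], [0, 0, 0], -1], [[0, 0, 0], [0, 0, 0.1], -1], [[0, 0, 0], [0, 0, 0.17], -1], [[0, 0, 0], [0, 0, 0.17], -1], [[0, 0, 0], [0, 0, 0.17], -1]], "grip_force": 12}}

```text
t: 4.22
eef_pos: [638.9, 189.1, 75.4]
eef_rot: [0.444, 0.896, -0.001, -0.001]
contact_force: [-5.2, -2.2, 4.2]
gripper_width: 13.5
gripper_force: 11.9
```

Emit:
{"op": "jog_arm", "data": {"motion": [[[0, 0, 0], [0, 0, 0.17], -1], [[0, 0, 0], [0, 0, 0.17], -1], [[0, 0, 0], [0, 0, 0.17], -1], [[0, 0, 0], [0, 0, 0.17], -1], [[0, 0, 0], [0, 0, 0], -1]]}}

```text
t: 4.85
eef_pos: [638.3, 188.0, 75.4]
eef_rot: [0.122, 0.992, -0.002, -0.002]
contact_force: [-7.0, -4.4, 5.5]
gripper_width: 13.8
gripper_force: 12.0
```

Emit:
{"op": "jog_arm", "data": {"motion": [[[-2, -1, 0], [0, 0, 0.15], -1], [[-1, -1, 0], [0, 0, 0.15], -1], [[0, 0, 0], [0, 0, 0.15], -1], [[0, 0, 0], [0, 0, 0.13], -1], [[0, 0, 0], [0, 0, 0], -1]]}}

```text
t: 5.48
eef_pos: [638.2, 187.0, 75.5]
eef_rot: [-0.165, 0.986, -0.001, 0.002]
contact_force: [5.1, -1.8, -4.4]
gripper_width: 13.7
gripper_force: 12.0
```

```bash
python3 - <<'E'
from h import *
s=sensors.sense(); q=s["eef_rot"]; print(s["t"],s["eef_pos"],2*np.degrees(np.arctan2(q[1],q[0]))-90,s["contact_force"],s["moment"],s["joint_positions"])
E
```

```text
5.475 [638.16564596 186.99031463  75.45886844] 109.00269004009348 [ 5.10070133 -1.84275728 -4.40990815] [-0.25502656 -0.95660341  0.03973626] [ 1.15269435e-01  4.12503334e-01  1.59916949e+00 -9.83965422e-04
  1.12643026e+00 -1.78676496e+00]
```

Emit:
{"op": "jog_arm", "data": {"motion": [[[0, 0, 0], [0, 0, 0], -0.3], [[0, 0, 0], [0, 0, 0], 0.3], [[0, 0, 15], [0, 0, 0], 0.6], [[0, 0, 60], [0, 0, -0.17], 0.6], [[0, -30, 60], [0, 0, -0.17], 0.6]]}}

```text
t: 6.1
eef_pos: [636.6, 160.6, 209.1]
eef_rot: [0.005, 1.0, 0.0, 0.0]
contact_force: [1.3, -0.6, -0.2]
gripper_width: 60.3
gripper_force: 0.0
```

Emit:
{"op": "jog_arm", "data": {"motion": [[[-20, -58, 0], [0, 0, -0.17], 0.6], [[-20, -58, 0], [0, 0, -0.17], 0.6], [[-20, -58, 0], [0, 0, -0.17], 0.6], [[-20, -58, 0], [0, 0, -0.17], 0.2], [[-20, -58, 0], [0, 0, -0.17], 0]]}}

```text
t: 6.72
eef_pos: [536.2, -132.1, 207.9]
eef_rot: [0.418, 0.908, 0.0, 0.001]
contact_force: [0.4, -0.6, -0.7]
gripper_width: 58.6
gripper_force: 0.0
```

```bash
python3 - <<'E'
from dial import *
t=cams.get_image("top"); cv2.imwrite("pics/top1.png",t)
cv2.imwrite("pics/c4.png",cv2.resize(t[140:230,205:305],None,fx=6,fy=6,interpolation=cv2.INTER_CUBIC))
s=sensors.sense(); q=s["eef_rot"]; print(s["t"],s["eef_pos"],2*np.degrees(np.arctan2(q[1],q[0]))-90)
C=onz("top",[[254.07,183.66]],61)[0]; pol=dialang(t,C)
g=np.mean([pol(r,61) for r in(46,48,50,52)],0); w=np.clip(np.median(g)-15-g,0,None); i=np.arange(360); k=(i>180)&(i<220); print("mark",(w*i)[k].sum()/w[k].sum())
for r in(8,14,20,26): 
    p=pol(r,99.5); p=p*k; w=np.clip(p-p.max()*.75,0,None); print(r,(w*i).sum()/w.sum(),p.max())
p0=dialang(cv2.imread("pics/top0.png"),C)
for r in(8,14,20,26):
    p=p0(r,99.5)*((i>60)&(i<120)); w=np.clip(p-p.max()*.75,0,None); print("before",r,(w*i).sum()/w.sum(),p.max())
E
```

```text
6.775 [ 534.47595874 -138.06582463  207.87297329] 40.03878941486329
mark 199.008497489145
8 199.50954146562137 159.25
14 199.7880182993849 165.0
20 199.802185958081 160.23633
26 199.5672979117518 156.68848
before 8 86.64677464664148 137.75
before 14 88.18373027734037 140.30078
before 20 88.75970952792433 140.01953
before 26 76.82741887687065 160.9375
```

View pics/c4.png

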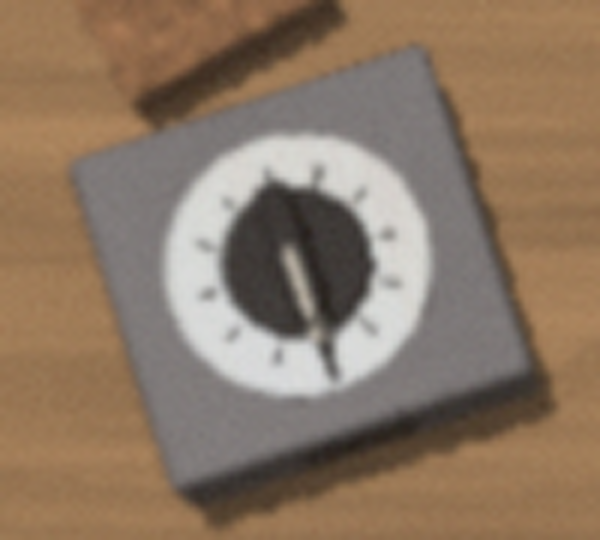

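The pointer line now lies over the long mark, at 199.7° against 199.0°, so the dial is at rest. Next is the handle.

Emit:
{"op": "jog_arm", "data": {"motion": [[[-10, -20, 0], [0, 0, -0.157], -0.2], [[-10, -15, 0], [0, 0, -0.157], -0.2], [[-10, -15, 0], [0, 0, -0.157], -0.2], [[-10, -14.5, 0], [0, 0, -0.157], -0.2], [[0, 0, -40], [0, 0, -0.155], -0.2]]}}

```text
t: 7.4
eef_pos: [499.1, -197.2, 170.6]
eef_rot: [0.733, 0.68, 0.001, 0.005]
contact_force: [-0.4, 0.7, -0.1]
gripper_width: 37.5
gripper_force: 0.0
```

Emit:
{"op": "jog_arm", "data": {"motion": [[[0, 0, -50], [0, 0, 0], -0.2], [[0, 0, -35], [0, 0, 0], -0.2], [[0, 0, 0], [0, 0, 0], -0.2], [[0, 0, 0], [0, 0, 0], -0.2]]}}

```text
t: 7.9
eef_pos: [498.1, -195.6, 83.5]
eef_rot: [0.731, 0.682, 0.0, 0.002]
contact_force: [-0.9, -0.6, 0.6]
gripper_width: 37.7
gripper_force: 0.0
```

```bash
python3 - <<'E'
from h import *
s=sensors.sense(); q=s["eef_rot"]; print(s["t"],s["eef_pos"],2*np.degrees(np.arctan2(q[1],q[0]))-90,s["gripper_width"],s["contact_force"])
t=cams.get_image("scene"); cv2.imwrite("pics/c5.png",cv2.resize(t[150:300,180:330],None,fx=4,fy=4,interpolation=cv2.INTER_CUBIC))
E
```

```text
7.9 [ 498.09472449 -195.58711283   83.52866843] -3.938295752715163 37.715211398669204 [-0.87952952 -0.57338879  0.63205037]
```

View pics/c5.png

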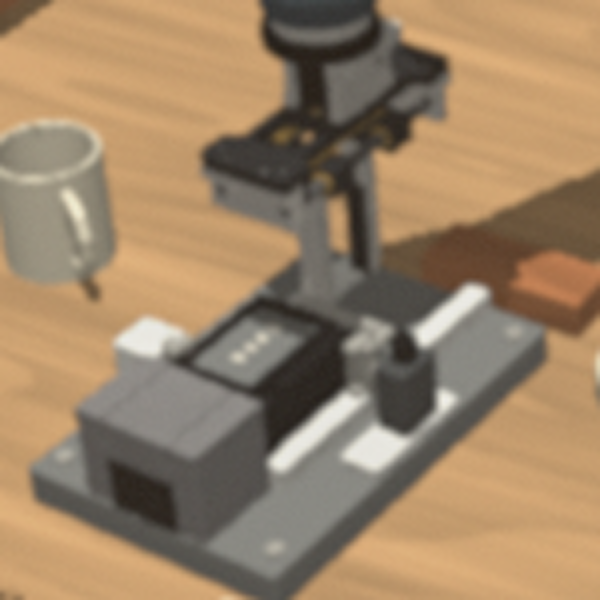

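The fingers straddle the handle just in front of the pack (inner finger at crop (318,290), outer at (365,265)) and are clear of the body. I'll go down gently.

Emit:
{"op": "jog_arm", "data": {"motion": [[[0, 0, -15], [0, 0, -0.015], -0.2], [[0, 0, -10], [0, 0, 0], -0.2], [[0, 0, -8], [0, 0, 0], -0.2], [[0, 0, 0], [0, 0, 0], -0.2]]}}

```text
t: 8.45
eef_pos: [496.2, -194.6, 47.3]
eef_rot: [0.736, 0.677, -0.0, -0.001]
contact_force: [-0.4, -0.4, -0.1]
gripper_width: 37.6
gripper_force: 0.0
```

Emit:
{"op": "jog_arm", "data": {"motion": [[[0, 0, -10], [0, 0, 0], -0.2], [[0, 0, 0], [0, 0, 0], -0.2], [[0, 0, 0], [0, 0, 0], -0.4], [[0, 0, 0], [0, 0, 0], -0.6]], "grip_force": 6}}

```text
t: 8.95
eef_pos: [497.0, -195.1, 38.6]
eef_rot: [0.736, 0.677, 0.0, 0.0]
contact_force: [0.8, 0.1, -0.4]
gripper_width: 21.5
gripper_force: 0.0
```

Emit:
{"op": "jog_arm", "data": {"motion": [[[0, 0, 0], [0, 0, 0], -0.9], [[0, 0, 0], [0, 0, 0], -1], [[0, 0, 0], [0, 0, 0], -1], [[0, 0, 0], [0, 0, 0], -1], [[0, 0, 0], [0, 0, 0], -1]]}}

```text
t: 9.57
eef_pos: [496.5, -194.7, 38.4]
eef_rot: [0.736, 0.677, -0.0, -0.0]
contact_force: [-4.0, 2.2, 5.7]
gripper_width: 10.0
gripper_force: 6.0
```

Emit:
{"op": "jog_arm", "data": {"motion": [[[0, 0, 0], [0, 0, 0], -1], [[-2, 0.2, 0], [0, 0, 0], -1], [[-2, 0.2, 0], [0, 0, 0], -1], [[-2, 0.1, 0], [0, 0, 0], -1], [[-2, 0.2, 0], [0, 0, 0], -1]], "grip_force": 40}}

```text
t: 10.2
eef_pos: [491.2, -195.3, 38.8]
eef_rot: [0.736, 0.677, 0.001, 0.003]
contact_force: [7.3, -1.3, -3.9]
gripper_width: 9.0
gripper_force: 40.1
```

Emit:
{"op": "jog_arm", "data": {"motion": [[[-3, 0.2, 0], [0, 0, 0], -1], [[-3, 0.3, 0], [0, 0, 0], -1], [[-3, 0.2, 0], [0, 0, 0], -1], [[-3, 0.3, 0], [0, 0, 0], -1], [[-3, 0.3, 0], [0, 0, 0], -1]]}}

```text
t: 10.82
eef_pos: [474.5, -193.6, 38.7]
eef_rot: [0.736, 0.677, -0.0, 0.001]
contact_force: [-2.2, -2.1, -0.7]
gripper_width: 8.7
gripper_force: 40.0
```

Emit:
{"op": "jog_arm", "data": {"motion": [[[-4, 0.3, 0], [0, 0, 0], -1], [[-4, 0.4, 0], [0, 0, 0], -1], [[-4, 0.3, 0], [0, 0, 0], -1], [[-4, 0.3, 0], [0, 0, 0], -1], [[-4, 0.4, 0], [0, 0, 0], -1]]}}

```text
t: 11.45
eef_pos: [455.7, -191.3, 38.6]
eef_rot: [0.737, 0.676, 0.002, 0.002]
contact_force: [8.6, 1.8, -3.7]
gripper_width: 9.0
gripper_force: 40.0
```

Emit:
{"op": "jog_arm", "data": {"motion": [[[-2, 0.2, 0], [0, 0, 0], -1], [[-2, 0.1, 0], [0, 0, 0], -1], [[-2, 0.2, 0], [0, 0, 0], -1], [[0, 0, 0], [0, 0, 0], -1]]}}

```text
t: 11.95
eef_pos: [449.4, -190.6, 38.6]
eef_rot: [0.737, 0.676, 0.002, 0.002]
contact_force: [7.5, 3.1, -3.0]
gripper_width: 8.9
gripper_force: 40.0
```

Emit:
{"op": "jog_arm", "data": {"motion": [[[-1, 0.1, 0], [0, 0, 0], -1], [[-1, 0.1, 0], [0, 0, 0], -1], [[-1, 0.1, 0], [0, 0, 0], -1]]}}

```text
t: 12.32
eef_pos: [446.7, -190.4, 38.6]
eef_rot: [0.737, 0.676, 0.002, 0.002]
contact_force: [8.8, 3.5, -3.4]
gripper_width: 8.9
gripper_force: 40.0
```

Emit:
{"op": "jog_arm", "data": {"motion": [[[-1, 0.1, 0], [0, 0, 0], -1], [[-1, 0.1, 0], [0, 0, 0], -1], [[-1, 0.1, 0], [0, 0, 0], -1]]}}

```text
t: 12.7
eef_pos: [443.7, -190.1, 38.6]
eef_rot: [0.737, 0.676, 0.002, 0.002]
contact_force: [8.3, 3.3, -4.5]
gripper_width: 8.7
gripper_force: 40.0
```

Emit:
{"op": "jog_arm", "data": {"motion": [[[-1, 0.1, 0], [0, 0, 0], -1], [[-1, 0.1, 0], [0, 0, 0], -1]]}}

```text
t: 12.95
eef_pos: [441.7, -189.9, 38.6]
eef_rot: [0.737, 0.676, 0.002, 0.002]
contact_force: [9.2, 3.2, -3.7]
gripper_width: 9.0
gripper_force: 40.0
```

Emit:
{"op": "jog_arm", "data": {"motion": [[[-1, 0.1, 0], [0, 0, 0], -1], [[-1, 0.1, 0], [0, 0, 0], -1]]}}

```text
t: 13.2
eef_pos: [439.7, -189.7, 38.6]
eef_rot: [0.737, 0.676, 0.002, 0.002]
contact_force: [8.9, 2.5, -2.9]
gripper_width: 8.4
gripper_force: 40.0
```

Emit:
{"op": "jog_arm", "data": {"motion": [[[-1, 0.1, 0], [0, 0, 0], -1], [[-1, 0, 0], [0, 0, 0], -1]]}}

```text
t: 13.45
eef_pos: [437.7, -189.5, 38.6]
eef_rot: [0.737, 0.676, 0.002, 0.002]
contact_force: [9.9, 4.0, -3.5]
gripper_width: 8.8
gripper_force: 40.0
```

Emit:
{"op": "jog_arm", "data": {"motion": [[[-1, 0.1, 0], [0, 0, 0], -1], [[-1, 0.1, 0], [0, 0, 0], -1]]}}

```text
t: 13.7
eef_pos: [435.8, -189.3, 38.6]
eef_rot: [0.737, 0.676, 0.002, 0.002]
contact_force: [8.7, 3.3, -3.6]
gripper_width: 9.1
gripper_force: 40.0
```

Travel is about 61 mm and the sliding force is even at about 9 N. From here I'll go 1 mm at a time.

Emit:
{"op": "jog_arm", "data": {"motion": [[[-1, 0.1, 0], [0, 0, 0], -1]]}}

```text
t: 13.82
eef_pos: [434.6, -189.2, 38.6]
eef_rot: [0.737, 0.676, 0.002, 0.002]
contact_force: [7.6, 3.2, -2.7]
gripper_width: 9.1
gripper_force: 40.0
```

Emit:
{"op": "jog_arm", "data": {"motion": [[[-1, 0.1, 0], [0, 0, 0], -1]]}}

```text
t: 13.95
eef_pos: [433.3, -189.1, 38.6]
eef_rot: [0.737, 0.676, 0.002, 0.002]
contact_force: [5.8, 2.9, -2.0]
gripper_width: 8.5
gripper_force: 40.0
```

Emit:
{"op": "jog_arm", "data": {"motion": [[[-1, 0.1, 0], [0, 0, 0], -1]]}}

```text
t: 14.08
eef_pos: [432.0, -189.0, 38.5]
eef_rot: [0.737, 0.676, 0.001, 0.001]
contact_force: [4.8, 1.7, -1.7]
gripper_width: 8.6
gripper_force: 40.0
```

Emit:
{"op": "jog_arm", "data": {"motion": [[[-1, 0, 0], [0, 0, 0], -1]]}}

```text
t: 14.2
eef_pos: [430.5, -189.0, 38.5]
eef_rot: [0.737, 0.676, 0.001, 0.001]
contact_force: [3.5, 2.4, 0.2]
gripper_width: 9.0
gripper_force: 40.0
```

The force is falling (9 to 3.5 N), so the roller is dropping into the notch.

Emit:
{"op": "jog_arm", "data": {"motion": [[[-1, 0.1, 0], [0, 0, 0], -1]]}}

```text
t: 14.32
eef_pos: [428.5, -189.0, 38.3]
eef_rot: [0.736, 0.677, -0.0, -0.0]
contact_force: [-0.2, 0.3, 0.6]
gripper_width: 8.9
gripper_force: 40.0
```

Emit:
{"op": "jog_arm", "data": {"motion": [[[-1, 0.1, 0], [0, 0, 0], -1]]}}

```text
t: 14.45
eef_pos: [427.9, -188.9, 38.3]
eef_rot: [0.736, 0.677, 0.0, 0.0]
contact_force: [3.3, 3.0, 1.2]
gripper_width: 8.7
gripper_force: 40.0
```

Emit:
{"op": "jog_arm", "data": {"motion": [[[-0.8, 0.1, 0], [0, 0, 0], -1]]}}

```text
t: 14.58
eef_pos: [427.7, -188.9, 38.6]
eef_rot: [0.736, 0.676, 0.001, 0.001]
contact_force: [6.4, 3.6, -1.7]
gripper_width: 8.8
gripper_force: 40.0
```

Emit:
{"op": "jog_arm", "data": {"motion": [[[-0.5, 0, 0], [0, 0, 0], -1]]}}

```text
t: 14.7
eef_pos: [427.7, -188.8, 38.6]
eef_rot: [0.737, 0.676, 0.001, 0.001]
contact_force: [8.2, 3.2, -0.8]
gripper_width: 8.6
gripper_force: 40.0
```

Emit:
{"op": "jog_arm", "data": {"motion": [[[-0.8, 0.1, 0], [0, 0, 0], -1]]}}

```text
t: 14.82
eef_pos: [427.5, -188.7, 38.7]
eef_rot: [0.737, 0.676, 0.002, 0.002]
contact_force: [11.2, 4.5, -4.2]
gripper_width: 8.7
gripper_force: 40.0
```

Emit:
{"op": "jog_arm", "data": {"motion": [[[-0.5, 0, 0], [0, 0, 0], -1]]}}

```text
t: 14.95
eef_pos: [427.5, -188.7, 38.8]
eef_rot: [0.737, 0.676, 0.002, 0.002]
contact_force: [12.7, 4.2, -4.2]
gripper_width: 8.8
gripper_force: 40.0
```

The pack is stopped on the far flank: 12.7 N with no motion, against 9 N on the ride. I'll unload, let go and rise.

Emit:
{"op": "jog_arm", "data": {"motion": [[[2, -0.2, 0], [0, 0, 0], -1], [[2, -0.2, 0], [0, 0, 0], -1], [[0, 0, 0], [0, 0, 0], -1]], "grip_force": 10}}

```text
t: 15.32
eef_pos: [427.5, -188.8, 38.2]
eef_rot: [0.736, 0.677, -0.001, -0.002]
contact_force: [-4.8, 2.7, 7.8]
gripper_width: 9.5
gripper_force: 10.0
```

Emit:
{"op": "jog_arm", "data": {"motion": [[[0, 0, 0], [0, 0, 0], -0.6], [[0, 0, 0], [0, 0, 0], -0.3], [[0, 0, 0], [0, 0, 0], -0.3], [[0, 0, 0], [0, 0, 0], -0.3]]}}

```text
t: 15.82
eef_pos: [429.1, -189.2, 38.3]
eef_rot: [0.736, 0.677, -0.0, 0.0]
contact_force: [-0.3, 0.2, 0.3]
gripper_width: 33.2
gripper_force: 0.0
```

Emit:
{"op": "jog_arm", "data": {"motion": [[[0, 0, 15], [0, 0, 0], -0.3], [[0, 0, 30], [0, 0, 0], -0.3], [[0, 0, 60], [0, 0, 0], -0.3], [[0, 0, 60], [0, 0, 0], -0.3], [[0, 0, 0], [0, 0, 0], -0.3]]}}

```text
t: 16.45
eef_pos: [432.1, -191.3, 210.3]
eef_rot: [0.736, 0.677, 0.001, 0.006]
contact_force: [0.2, -0.2, 0.4]
gripper_width: 33.1
gripper_force: 0.0
```

Emit:
{"op": "jog_arm", "data": {"motion": [[[0, 50, 20], [0, 0, 0], -0.3], [[0, 50, 0], [0, 0, 0], -0.3], [[0, 50, 0], [0, 0, 0], -0.3], [[0, 50, 0], [0, 0, 0], -0.3], [[0, 0, 0], [0, 0, 0], -0.3]]}}

```text
t: 17.08
eef_pos: [428.4, 13.3, 222.8]
eef_rot: [0.734, 0.679, -0.0, -0.0]
contact_force: [0.1, -0.4, 0.2]
gripper_width: 32.8
gripper_force: 0.0
```

```bash
python3 - <<'E'
from h import *
s=sensors.sense(); print(s["t"],s["eef_pos"],s["contact_force"])
t=cams.get_image("top"); a=cams.get_image("scene")
cv2.imwrite("pics/c6.png",np.hstack([cv2.resize(t[145:290,355:455],(400,580),interpolation=cv2.INTER_CUBIC),cv2.resize(a[180:325,180:280],(400,580),interpolation=cv2.INTER_CUBIC)]))
E
```

```text
17.075 [428.35788025  13.29882829 222.80654153] [ 0.09470151 -0.37755937  0.22375636]
```

View pics/c6.png

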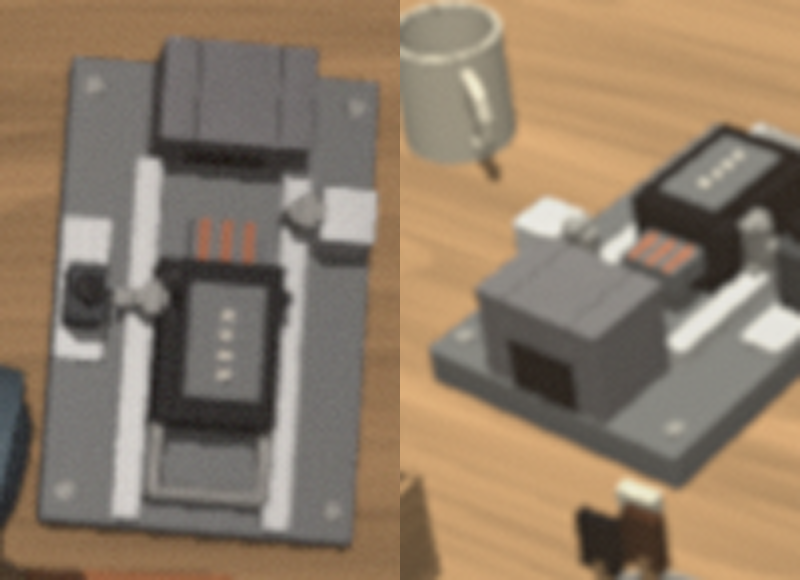

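The pack is out of the socket with its tongue clear (crop (225,240)). The catch roller sits in the pack's side notch (crop (155,298)), and the robot is clear of everything. I'm handing in.

```bash
python3 -c "
from rig import finish_job
print(finish_job())"
```

```text
the job is handed in; nothing more can be done
None
```

The job is handed in at about 17 s on the clock: the dial was turned back to the long mark first (within about 1° by camera), then the pack was pulled out about 69 mm to where the catch roller sits in its notch; the arm is clear and touching nothing.

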